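Slide the vial tray home in its loading dock and lock it

ROBOT

A 6-joint arm with a two-finger parallel gripper is mounted at the origin on a cart in front of the work surface, level with it; the furniture and walls round the work are solid. World frame = base frame: x ahead of the robot, y to its left, z up, the work surface at z = 0. Lengths are in m, angles in rad, forces in N, time in s.
With the tool pointing down it reaches from about 0.25 to 0.775 m from the base axis. Payload 4 kg.
Tool frame: the origin (TCP) lies on the centre line of the jaws, within the pads' length; the fingertips stand 17 mm ahead of it and the grasp point (between the pads) lies 2 mm behind it; z points along the fingers, y is the line along which they close (so a half turn about z gives the same grasp; the last joint's range is limited). The gripper opens to 94 mm and grips with 3 to 60 N. Pads are 16 mm wide; open, the fingers measure 119 mm over their backs; the gripper's body (75 mm by 177 mm) begins 78 mm behind the grasp point.
Start: joints at [1.24, 0.087, 1.371, -0, 1.684, -0.103], TCP at [0.124, 0.536, 0.223] pointing down, gripper open.
Joint ranges: [-3.1, 3.1], [-0.76, 2.03], [0.27, 2.55], [-1.08, 4.22], [0.17, 2.65], [-2.57, 2.57]. Speed limits (rad/s): [2.79, 2.79, 3.14, 3.14, 3.14, 3.14].

INTERFACE

Orientations are given as [roll, pitch, yaw] about the fixed x, y, z axes, in that order (R = Rz(yaw) Ry(pitch) Rx(roll)).
In Python, from bench import robot gives the robot as it stands.
- The arm moves only by the tool servo_tool, never from a script. Its argument "plan" is a list of rows, each a list of 7 numbers: the shift along the tool's x, y, z normalised to -1 to 1, where 1 is 0.1 m, then the turn, a rotation vector about the tool's x, y, z normalised to -1 to 1, where 1 is pi/2 rad, then the finger opening in mm, from 0 to 94. In form: [[x, y, z, ax, ay, az, gripper], ...]. A call has 1 to 12 rows; each row is the pose to reach, as a shift and turn from the pose commanded when the call began, along the tool's axes at that moment; what a row does not reach only later rows make up. A row lasts 1/12 s, in which the tool goes at most 41.7 mm and 7.16 degrees, less where a joint would pass 70% of its speed; a pose out of reach is approached as far as the arm can. A call with a number of a shift or a turn outside -1 to 1 is refused whole. A call with a gripper value outside its range is refused whole. The fingers move at their own pace and stop on an object; the grip force is fixed at half the most. Time passes only in rows, so rows that repeat a pose let the fingers close. It gives the time, the measured TCP pose, the force, the opening and the grip force at its end, in the units of the state.
- robot.get_obs(): the state, without advancing time (a new reading comes with each control period).
- robot.snapshot(name): name is "scene" or "top" or "wrist"; returns the picture (420x560x3 uint8, red, green, blue); there is no depth.
- robot.camera_params(name): a dict with "camera_matrix" (3x3 intrinsics, pixels), "distortion" ([k1, k2, p1, p2, k3] as OpenCV has them; the pictures are not rectified), "rvec" (rotation vector, rad) and "tvec" (3), from world to camera coordinates, as OpenCV has them; the wrist camera has in their place "tool_from_camera" (4x4, takes a point from camera to tool coordinates, whose origin is the TCP and whose axes are the flange's). Camera axes: x right, y down, z forward; pixel columns grow to the right and rows downward; lengths in m; the calibration is good to about 2 mm. A picture is of the moment at which its call begins: read the wrist's pose just before it. camera_params takes no time and is no camera call.
- robot.close_job(): hands the job in; it is judged then, once.
Trained networks look in the newest picture that a camera, given by its name, has taken for a name from the list of things; names that differ only in an ending like _2 or _b are one class to them, and where a whole thing is asked for, a point or a joint stands for the part that bears it (a point fixed in the world has none). Each returns a list of dicts, best first, with "conf" (0 to 1); they miss things now and then, are a little off and sometimes report something else, mostly with a low value. They report only what shows in the picture. A call takes as long as a camera call.
- robot.find_in(thing, camera): "extent" ([centre column, centre row, width, height] in pixels, round what is visible of it).
The state is a dict: "time": time; "joint_positions": joint angles; "qvel": joint speeds; "joint_torque": joint torques, N m; "tool_pos": TCP position; "ee_rot": TCP orientation; "wrist_force": force on the tool from outside, world axes, zero at the start; "wrist_torque": the same for the moment, N m; "width": finger opening in m; "finger_force": force on a finger pad.
Only numpy, scipy, OpenCV 4.12 (cv2) and the standard library are available. Lean on these libraries where they do the work, as an engineer would, in place of code of your own. Each camera call takes 0.05 s, during which the arm holds its last target. There are 200 camera calls.

TASK

Push the vial tray along the rails of its loading dock, towards the turn latch, with closed fingertips on its rear end, until you feel it drop level into the locating notches. Then push the latch's upright post round with a fingertip until the latch arm lies over the tray and locks it down. Only push: do not lift or tip the tray or pull out its vials, and leave the things around the dock where they are.

Things in the scene. Friction and masses are not known exactly. Their poses are not given: they have to be found in the camera images.
- dock: fixed loading dock: aluminium base plate 132 x 290 mm, two pale rails along its y axis between guide walls 109 mm apart inside (125 outside), wall tops 38 mm and rail tops 26 mm above the bench. Origin: on the bench, under the centre of the seated tray; z up; the tray must be pushed to +y. Dock spans y -0.190 to +0.100 m. Its yaw varies
- tray_seat (a point): where the tray's origin lies when seated: on the dock, 20 mm above the bench; axes as the dock's. The notches in the rails are 6 mm deep and 17 mm long, for feet 12 mm long. Their walls stop the seated tray firmly, within 2.5 mm of this point, so the push force then rises. Push slowly, about 30 mm/s, and stop at 10 to 15 N
- tray: loose grey board 106 (x) x 110 (y) x 12 mm, about 0.6 kg, on four feet 9 mm high, with a white 18 mm high vial block on top. Origin: centre of the board at the feet's undersides, 26 mm above the bench while riding on the rails, 20 mm when seated; the board is 9 to 21 mm above it. Axes as the dock's. Starts 70 to 130 mm short of (-y of) its seat. Friction on the rails resists with 2 to 6 N
- tray_rear (a point): middle of the upper edge of the tray's rear (-y) end face, 55 mm behind and 21 mm above the tray's origin. The face to push is the 12 mm below this point, flat and square to the rails; the space behind it, between the guide walls, is free above the rail tops
- latch (a joint): turn latch at the dock's +y end, rad: 0 = arm points to dock +x, clear of the tray (starts 0 to 0.25); grows clockwise seen from above; 1.57 = arm points to dock -y, over the tray; stop at 1.65. Light friction (1 N at the post) holds it where left. Arm's underside 44 mm above the bench: 3 mm over a seated tray, 3 mm too low for one still on the rails
- latch_post (a point): top of the black upright post on the end of the latch arm (13 mm diameter, 28 mm tall, from 50 to 78 mm above the bench, 55 mm from the pivot)
- latch_hinge (a point): the latch's pivot axis (vertical), 85 mm from the seat along dock +y
- vial_1: loose sample vial (clear, blue cap), 12 mm diameter, 34 mm tall, standing in the dock -x hole of the tray's white block, 16 mm of it projecting; it stays there. Origin: centre of its underside, 21 mm above the tray's origin
- vial_2: loose sample vial (brown, grey cap), 12 mm diameter, 34 mm tall, standing in the dock +x hole of the tray's white block, 16 mm of it projecting; it stays there. Origin: centre of its underside, 21 mm above the tray's origin
- beaker_50: empty glass beaker 46 mm across, 59 mm tall, standing on the bench beyond the dock; a bystander, leave it alone. Origin: centre of its underside
- marker_black: white marker pen with a black cap, 128 mm long, 16 mm thick, lying on the bench along the dock's near side; a bystander, leave it alone. Origin: centre of its underside
- film_box: small carton 57 x 101 x 53 mm, on the bench to the right; a bystander, leave it alone. Origin: centre of its underside
- lab_timer: wedge-shaped kitchen-type timer with a dial, 63 x 68 x 57 mm, on the bench to the left; a bystander, leave it alone. Origin: centre of its underside

How it is judged:
By the outcome, as a careful person would: the job done as asked, in the order asked, and still so for the second after the job is handed in, with the robot touching nothing.
It also fails if it takes over 53 s, if anything falls off the work surface, if the arm or the gripper's body presses on something with over 40 N, if the wrist force passes 120 N, or if a joint passes its speed limit or range.

## Working session

There is one attempt and no reset: what is moved stays moved. The work goes in short steps, Python scripts to look and compute and a tool call to move; the robot and the scene stay as the last step left them, time stands still between calls to the robot, and variables do not carry over. Pictures are saved under pics/ and viewed, at most 10 in all, crops included, and the job is handed in when it is done.

Besides the shell and the picture viewer there is one more tool, called after ">>>" by a JSON object that holds its "name" and its "arguments". servo_tool: Moves the arm, as the interface text tells. Scaled input: -1 to 1 covers 0.1 m each way for a shift and pi/2 rad each way for a turn. Its arguments: {"type":"object","properties":{"plan":{"type":"array","items":{"type":"array","items":{"type":"number"}}}},"required":["plan"]}

```bash
mkdir -p pics; ls; cat > h.py <<'E'
from bench import robot
import numpy as np, cv2
from scipy.spatial.transform import Rotation as R
def cam(n):
    p=robot.camera_params(n); return np.array(p['camera_matrix']),np.array(p['distortion']),np.array(p['rvec']),np.array(p['tvec'])
def px2w(n,uv,z):
    K,d,r,t=cam(n); uv=np.array(uv,float).reshape(-1,1,2)
    u=cv2.undistortPoints(uv,K,d).reshape(-1,2); Rm=cv2.Rodrigues(r)[0]; c=-Rm.T@t.ravel()
    ray=np.c_[u,np.ones(len(u))]@Rm; s=(np.asarray(z)-c[2])/ray[:,2]
    return c+ray*s[:,None]
def w2px(n,P):
    K,d,r,t=cam(n); return cv2.projectPoints(np.array(P,float).reshape(-1,3),r,t,K,d)[0].reshape(-1,2)
def save(n,f): 
    im=robot.snapshot(n); cv2.imwrite('pics/'+f,im[:,:,::-1]); return im
E
python3 - <<'E'
from h import *
np.set_printoptions(precision=4,suppress=True)
a=save('top','top0.png'); b=save('scene','scene0.png')
for c in ('top','scene'):
    K,d,r,t=cam(c); print(c,K.ravel(),-cv2.Rodrigues(r)[0].T@t.ravel())
    for th in ('dock','tray','latch','latch_post','vial_1','vial_2'):
        print(th,[(np.round(x['extent'],1),round(x['conf'],2)) for x in robot.find_in(th,c)[:3]])
o=robot.get_obs(); print(o)
E
```

```text
pics
top [493.7913   0.     278.897    0.     493.7913 211.444    0.       0.
   1.    ] [ 0.2728 -0.0255  1.518 ]
dock [(array([240.9, 221.1,  99.5,  45.8]), 0.82)]
tray [(array([251.4, 216.8,  39.6,  37.3]), 0.75)]
latch []
latch_post []
vial_1 []
vial_2 []
scene [398.9249   0.     279.8409   0.     398.9249 204.2116   0.       0.
   1.    ] [-0.1533  0.5369  0.4963]
dock [(array([243.4, 252. , 125.9,  75.2]), 0.88), (array([257.9, 233.6,  61.1,  34.7]), 0.69)]
tray [(array([255.3, 233.8,  62.7,  32.5]), 0.62)]
latch [(array([196.2, 248.6,  18.3,  28. ]), 0.7), (array([259.4, 232.2,  65.1,  37.3]), 0.29), (array([241.5, 254.2, 129.4,  77.7]), 0.17)]
latch_post [(array([194.6, 246.8,  25.9,  28.9]), 0.62)]
vial_1 []
vial_2 []
{'time': 0.7, 'joint_positions': array([ 1.2399,  0.0872,  1.3707,  0.    ,  1.6836, -0.1031]), 'qvel': array([ 0.0006, -0.0031,  0.0006,  0.0003,  0.0009,  0.0003]), 'joint_torque': array([  0.0009, -33.9895, -30.253 ,   0.0719,   0.0232,   0.    ]), 'tool_pos': array([0.1242, 0.5358, 0.2225]), 'ee_rot': array([ 3.1415, -0.    ,  2.9138]), 'wrist_force': array([ 1.1925,  0.058 , -0.0497]), 'wrist_torque': array([-0.0104, -0.0254, -0.0021]), 'finger_force': 0.0, 'width': 0.09400213686815483}
```

```bash
python3 - <<'E'
import cv2
a=cv2.imread('pics/top0.png')[150:290,150:330]; cv2.imwrite('pics/top0c.png',cv2.resize(a,(720,560),interpolation=cv2.INTER_CUBIC))
a=cv2.imread('pics/scene0.png')[180:330,150:350]; cv2.imwrite('pics/scene0c.png',cv2.resize(a,(800,600),interpolation=cv2.INTER_CUBIC))
E
```

```text
(no output)
```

View pics/top0c.png

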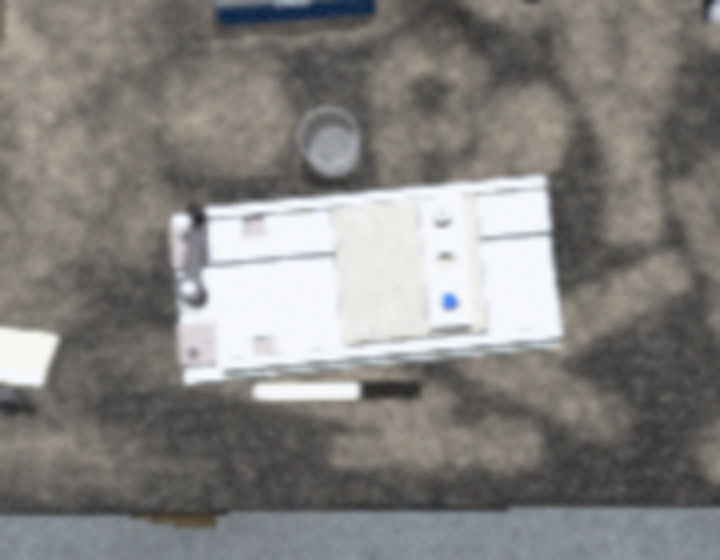

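View pics/scene0c.png

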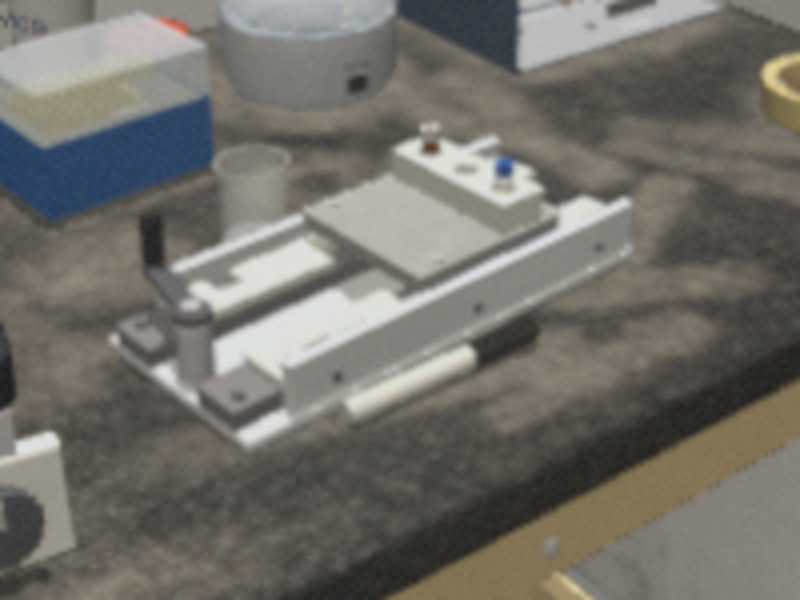

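The dock's +y end with the latch is on the left in the top picture (pivot about crop (192,292), black post about (197,212)). The tray's rear faces right, with the rear edge around crop column 480. The marker lies close to the near wall and the beaker is behind the far wall.

```bash
python3 - <<'E'
from h import *
from scipy.optimize import least_squares
np.set_printoptions(precision=4,suppress=True)
T=lambda a:150+(np.array(a,float)+.5)/4-.5
S=lambda a:np.array([150,180])+(np.array(a,float)+.5)/4-.5
# model points dock frame
top=[([.066,.1,.004],(172,215)),([-.066,.1,.004],(185,382)),([.066,-.19,.004],(547,178)),([-.066,-.19,.004],(562,342)),([0,.085,.05],(192,292))]
sc=[([0,.085,.052],(190,302)),([-.066,.1,.004],(248,445)),([.066,.1,.004],(112,338)),([-.0625,-.19,.038],(630,200))]
def res(q):
    x,y,w=q; M=R.from_euler('z',w).as_matrix(); r=[]
    for n,L,f in(('top',top,T),('scene',sc,S)):
        P=np.array([l[0] for l in L])@M.T+[x,y,0]; r.append((w2px(n,P)-np.array([f(l[1]) for l in L])))
    return np.vstack(r).ravel()
q0=px2w('top',T((192,292)),.05)[0]; print('pivot',q0)
s=least_squares(res,[q0[0],q0[1]-.085,0],loss='soft_l1'); q=s.x; print(q,np.degrees(q[2]));print(res(q).reshape(-1,2))
M=R.from_euler('z',q[2]).as_matrix()
for nm,uv,z in(('post',(197,212),.078),('blue',(450,301),.081),('brown',(442,216),.081),('rearNear',(487,330),.047),('rearFar',(478,193),.047),('frontNear',(347,342),.047),('frontFar',(334,206),.047)):
    print(nm,(px2w('top',T(uv),z)[0]-[*q[:2],0])@M)
for nm,uv,z in(('post',(151,215),.078),('blue',(504,162),.081),('brown',(430,126),.081),('frontNear',(420,278),.047),('frontFar',(305,213),.047),('rearNear',(555,217),.047)):
    print(nm,(px2w('scene',S(uv),z)[0]-[*q[:2],0])@M)
o=robot.get_obs(); print(R.from_euler('xyz',o['ee_rot']).as_matrix())
print(robot.camera_params('wrist'))
E
```

```text
pivot [0.4936 0.206  0.05  ]
[0.5051 0.1226 0.0882] 5.052972814184936
[[ 0.506  -0.2103]
 [ 0.4105  0.0568]
 [-0.709  -0.1847]
 [ 0.0239  0.5112]
 [-0.4173 -1.31  ]
 [ 0.5842  0.0378]
 [ 0.2149  0.2437]
 [-1.0889  0.3566]
 [ 0.3911 -0.2127]]
post [0.0507 0.0719 0.078 ]
blue [-0.0351 -0.1083  0.081 ]
brown [ 0.0288 -0.1085  0.081 ]
rearNear [-0.0548 -0.1333  0.047 ]
rearFar [ 0.0501 -0.137   0.047 ]
frontNear [-0.0531 -0.0281  0.047 ]
frontFar [ 0.0512 -0.0274  0.047 ]
post [0.0531 0.0735 0.078 ]
blue [-0.0344 -0.1077  0.081 ]
brown [ 0.0302 -0.1083  0.081 ]
frontNear [-0.0559 -0.0238  0.047 ]
frontFar [ 0.0446 -0.0232  0.047 ]
rearNear [-0.0577 -0.1274  0.047 ]
[[-0.9742  0.2258  0.    ]
 [ 0.2258  0.9742  0.0001]
 [ 0.      0.0001 -1.    ]]
{'camera_matrix': array([[299.6172,   0.    , 281.0424],
       [  0.    , 299.6172, 204.1409],
       [  0.    ,   0.    ,   1.    ]]), 'distortion': array([-0.0037,  0.    ,  0.    ,  0.    ,  0.    ]), 'tool_from_camera': array([[-0.0001, -0.9693, -0.2457,  0.0709],
       [ 1.    , -0.0001,  0.    , -0.0007],
       [-0.0001, -0.2457,  0.9693, -0.1611],
       [ 0.    ,  0.    ,  0.    ,  1.    ]])}
```

>>> {"name": "servo_tool", "arguments": {"plan": [[-0.2,-0.2,0,0,0,0.08,0],[-0.4,-0.4,0,0,0,0.16,0],[-0.6,-0.6,0,0,0,0.24,0],[-0.8,-0.8,0,0,0,0.32,0],[-1,-0.92,0,0,0,0.4,0],[-1,-0.92,0,0,0,0.48,0],[-1,-0.92,0,0,0,0.56,0],[-1,-0.92,0,0,0,0.64,0],[-1,-0.92,0,0,0,0.72,0],[-1,-0.92,0,0,0,0.8,0],[-1,-0.92,0,0,0,0.8,0]]}}

```text
time: 1.62
tool_pos: [0.201, 0.4236, 0.2226]
ee_rot: [3.141, -0.0, 1.655]
wrist_force: [-0.8, 0.4, 0.5]
width: 0.0239
finger_force: 0.0
```

>>> {"name": "servo_tool", "arguments": {"plan": [[-0.33,0.18,0,0,0,0,0],[-0.66,0.37,0,0,0,0,0],[-0.98,0.555,0,0,0,0,0]]}}

```text
time: 1.87
tool_pos: [0.2648, 0.3299, 0.2225]
ee_rot: [3.141, 0.0, 1.663]
wrist_force: [0.8, -0.0, 0.6]
width: 0.0045
finger_force: 0.0
```

>>> {"name": "servo_tool", "arguments": {"plan": [[-0.33,0.18,0,0,0,0,0],[-0.66,0.37,0,0,0,0,0],[-0.98,0.555,0,0,0,0,0]]}}

```text
time: 2.12
tool_pos: [0.329, 0.2364, 0.2228]
ee_rot: [3.141, -0.0, 1.661]
wrist_force: [0.2, -0.0, -0.3]
width: 0.0005
finger_force: 0.0
```

>>> {"name": "servo_tool", "arguments": {"plan": [[-0.33,0.18,0,0,0,0,0],[-0.66,0.37,0,0,0,0,0],[-0.98,0.555,0,0,0,0,0]]}}

```text
time: 2.37
tool_pos: [0.3928, 0.1433, 0.2229]
ee_rot: [3.14, -0.0, 1.66]
wrist_force: [-0.1, 0.2, 0.1]
width: 0.0007
finger_force: 0.0
```

>>> {"name": "servo_tool", "arguments": {"plan": [[-0.33,0.18,0,0,0,0,0],[-0.66,0.37,0,0,0,0,0],[-0.98,0.555,0,0,0,0,0],[-0.98,0.555,0,0,0,0,0]]}}

```text
time: 2.7
tool_pos: [0.4584, 0.0472, 0.2219]
ee_rot: [3.141, 0.003, 1.653]
wrist_force: [-0.1, 0.3, -0.6]
width: 0.0002
finger_force: 0.0
```

>>> {"name": "servo_tool", "arguments": {"plan": [[-0.33,0.18,0,0,0,0,0],[-0.66,0.37,0,0,0,0,0],[-0.95,0.53,0,0,0,0,0],[-0.95,0.53,0,0,0,0,0],[-0.95,0.53,0,0,0,0,0]]}}

```text
time: 3.12
tool_pos: [0.517, -0.0384, 0.2218]
ee_rot: [-3.14, -0.001, 1.657]
wrist_force: [-0.1, -0.2, 0.0]
width: 0.0007
finger_force: 0.0
```

```bash
python3 - <<'E'
from h import *
o=robot.get_obs(); print(o['tool_pos'],o['ee_rot'],o['time'])
im=save('wrist','w0.png'); cv2.imwrite('pics/w0.png',im[:,:,::-1])
np.savez('w0.npz',p=o['tool_pos'],e=o['ee_rot'])
E
```

```text
[ 0.5169748  -0.03841895  0.22181183] [-3.14006974e+00 -1.00246063e-03  1.65713620e+00] 3.1167
```

View pics/w0.png

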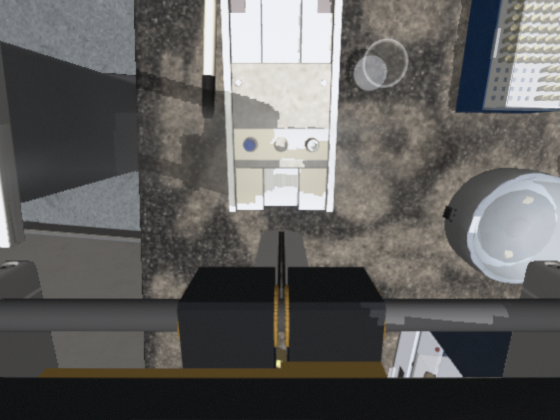

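The tray is square between the walls: front edge at row 63, rear edge about row 168, and the dock's rear end at row 210. The closed fingers are centred at column 281.

```bash
cat >> h.py <<'E'
def wr(p,e,uv,z):
    c=robot.camera_params('wrist'); A=np.array(c['tool_from_camera'])
    u=cv2.undistortPoints(np.array(uv,float).reshape(-1,1,2),np.array(c['camera_matrix']),np.array(c['distortion'])).reshape(-1,2)
    Rt=R.from_euler('xyz',e).as_matrix(); o=Rt@A[:3,3]+p; r=np.c_[u,np.ones(len(u))]@A[:3,:3].T@Rt.T
    return o+r*((z-o[2])/r[:,2])[:,None]
E
python3 - <<'E'
from h import *
np.set_printoptions(precision=4,suppress=True)
d=np.load('w0.npz'); M=R.from_euler('z',.088).as_matrix()
im=cv2.imread('pics/w0.png'); print(im[155:216:1,250].mean(1).astype(int)); print(im[58:70,280].mean(1).astype(int)); print(im[190,222:342].mean(1).astype(int)); print(im[100,222:342].mean(1).astype(int))
for n,uv,z in(('rear',[(245,168),(318,168)],.047),('front',[(245,63),(318,63)],.047),('railend',[(245,210),(318,210)],.026),('caps',[(250,145),(312,145)],.081),('walls z.038',[(228,205),(333,205),(225,5),(341,5)],.038)):
    print(n,(wr(d['p'],d['e'],uv,z)-[.505,.1226,0])@M)
E
```

```text
[200 200 200 198 185 157 145 145 145 147 147 144 144 173 197 200 199 198
 198 198 198 199 198 198 197 197 197 197 197 197 197 196 197 196 196 197
 196 196 197 197 198 198 197 198 198 199 201 220 236 238 239 239 239 238
 219 144 133 134 131 126 114]
[241 241 241 240 231 200 215 220 216 214 211 211]
[ 93  94  95  99 100 103 147 189 197 197 194 184 148 117 156 190 194 194
 194 195 194 195 195 195 195 197 196 196 197 195 196 196 197 197 197 196
 197 198 197 195 175 148 170 197 208 218 218 218 212 207 221 232 233 234
 234 233 234 235 234 234 234 235 234 235 234 234 233 234 235 234 235 234
 234 235 233 213 160 168 198 202 201 201 199 198 199 199 198 199 198 198
 198 198 198 198 198 198 198 197 198 197 197 197 194 169 127 156 215 233
 234 234 232 202 135 116 113 114 117 120 124 124]
[ 79  82 136 190 204 208 208 208 191 143 107 126 131 131 131 133 134 134
 134 135 136 138 140 139 138 138 140 141 143 146 147 145 141 143 170 196
 201 211 220 222 223 222 223 222 221 220 221 220 220 218 219 221 221 221
 221 220 219 220 220 222 223 225 225 224 224 224 223 220 218 217 221 225
 227 228 227 224 220 217 215 216 217 219 219 219 219 219 219 220 220 220
 220 220 220 220 221 222 223 222 222 222 224 227 230 230 229 227 224 210
 177 209 239 241 241 241 239 208 120  76  70  68]
rear [[-0.0429 -0.1341  0.047 ]
 [ 0.0391 -0.1343  0.047 ]]
front [[-0.0395 -0.0254  0.047 ]
 [ 0.036  -0.0255  0.047 ]]
railend [[-0.047  -0.1887  0.026 ]
 [ 0.0431 -0.1888  0.026 ]]
caps [[-0.0331 -0.107   0.081 ]
 [ 0.0283 -0.1071  0.081 ]]
walls z.038 [[-0.0655 -0.1792  0.038 ]
 [ 0.0593 -0.1794  0.038 ]
 [-0.0592  0.031   0.038 ]
 [ 0.059   0.0308  0.038 ]]
```

>>> {"name": "servo_tool", "arguments": {"plan": [[0,0,0.35,0,0,0,0],[0,0,0.7,0,0,0,0],[0,0,1,0,0,0,0]]}}

```text
time: 3.42
tool_pos: [0.5161, -0.0361, 0.1216]
ee_rot: [3.141, -0.0, 1.661]
wrist_force: [0.5, -0.4, 0.1]
width: 0.001
finger_force: 0.0
```

>>> {"name": "servo_tool", "arguments": {"plan": [[0,0,0.3,0,0,0,0],[0,0,0.55,0,0,0,0],[0,0,0.7,0,0,0,0],[0,0,0.73,0,0,0,0],[0,0,0.73,0,0,0,0]]}}

```text
time: 3.83
tool_pos: [0.5155, -0.0363, 0.0487]
ee_rot: [-3.139, -0.001, 1.66]
wrist_force: [1.1, 0.1, 0.6]
width: 0.0001
finger_force: 0.0
```

>>> {"name": "servo_tool", "arguments": {"plan": [[0.025,0,0,0,0,0,0],[0.05,0,0,0,0,0,0],[0.075,0,0,0,0,0,0],[0.1,0,0,0,0,0,0],[0.125,0,0,0,0,0,0],[0.15,0,0,0,0,0,0],[0.175,0,0,0,0,0,0],[0.2,0,0,0,0,0,0],[0.225,0,0,0,0,0,0],[0.25,0,0,0,0,0,0],[0.275,0,0,0,0,0,0],[0.3,0,0,0,0,0,0]]}}

```text
time: 4.83
tool_pos: [0.5145, -0.0082, 0.0497]
ee_rot: [3.141, 0.001, 1.657]
wrist_force: [0.8, -1.8, 1.0]
width: 0.0006
finger_force: 1.6
```

>>> {"name": "servo_tool", "arguments": {"plan": [[0.025,0,0,0,0,0,0],[0.05,0,0,0,0,0,0],[0.075,0,0,0,0,0,0],[0.1,0,0,0,0,0,0],[0.125,0,0,0,0,0,0],[0.15,0,0,0,0,0,0],[0.175,0,0,0,0,0,0],[0.2,0,0,0,0,0,0],[0.225,0,0,0,0,0,0],[0.25,0,0,0,0,0,0],[0.275,0,0,0,0,0,0],[0.3,0,0,0,0,0,0]]}}

```text
time: 5.83
tool_pos: [0.5118, 0.0221, 0.0496]
ee_rot: [3.141, 0.0, 1.657]
wrist_force: [0.1, -4.1, 3.7]
width: 0.0004
finger_force: 2.2
```

>>> {"name": "servo_tool", "arguments": {"plan": [[0.025,0,0,0,0,0,0],[0.05,0,0,0,0,0,0],[0.075,0,0,0,0,0,0],[0.1,0,0,0,0,0,0],[0.125,0,0,0,0,0,0],[0.15,0,0,0,0,0,0],[0.175,0,0,0,0,0,0],[0.2,0,0,0,0,0,0],[0.225,0,0,0,0,0,0],[0.25,0,0,0,0,0,0]]}}

```text
time: 6.67
tool_pos: [0.5094, 0.0471, 0.0494]
ee_rot: [-3.141, -0.0, 1.657]
wrist_force: [0.1, -5.1, 2.3]
width: 0.0001
finger_force: 2.2
```

>>> {"name": "servo_tool", "arguments": {"plan": [[0.02,0,0,0,0,0,0],[0.04,0,0,0,0,0,0],[0.06,0,0,0,0,0,0]]}}

```text
time: 6.92
tool_pos: [0.5089, 0.053, 0.0494]
ee_rot: [-3.141, -0.0, 1.657]
wrist_force: [0.6, -4.5, 2.9]
width: 0.0005
finger_force: 2.2
```

>>> {"name": "servo_tool", "arguments": {"plan": [[0.02,0,0,0,0,0,0],[0.035,0,0,0,0,0,0]]}}

```text
time: 7.08
tool_pos: [0.5085, 0.0567, 0.0493]
ee_rot: [-3.141, -0.0, 1.657]
wrist_force: [0.2, -3.4, 2.8]
width: 0.0006
finger_force: 2.0
```

>>> {"name": "servo_tool", "arguments": {"plan": [[0.02,0,0,0,0,0,0],[0.035,0,0,0,0,0,0]]}}

```text
time: 7.25
tool_pos: [0.5078, 0.0604, 0.0489]
ee_rot: [-3.14, -0.001, 1.657]
wrist_force: [0.0, -3.6, 0.2]
width: 0.0006
finger_force: 1.6
```

>>> {"name": "servo_tool", "arguments": {"plan": [[0.02,0,0,0,0,0,0]]}}

```text
time: 7.33
tool_pos: [0.5077, 0.0621, 0.049]
ee_rot: [-3.14, -0.0, 1.657]
wrist_force: [-0.2, -3.4, -0.0]
width: 0.0007
finger_force: 1.5
```

>>> {"name": "servo_tool", "arguments": {"plan": [[0.02,0,0,0,0,0,0]]}}

```text
time: 7.42
tool_pos: [0.5076, 0.0634, 0.049]
ee_rot: [-3.14, 0.001, 1.657]
wrist_force: [0.2, -7.5, 0.9]
width: 0.0002
finger_force: 4.0
```

>>> {"name": "servo_tool", "arguments": {"plan": [[0.015,0,0,0,0,0,0]]}}

```text
time: 7.5
tool_pos: [0.5075, 0.0635, 0.049]
ee_rot: [-3.14, 0.004, 1.658]
wrist_force: [-0.1, -10.3, 0.8]
width: 0.0003
finger_force: 5.3
```

>>> {"name": "servo_tool", "arguments": {"plan": [[0.01,0,0,0,0,0,0],[0.01,0,0,0,0,0,0]]}}

```text
time: 7.67
tool_pos: [0.5074, 0.0635, 0.049]
ee_rot: [-3.14, 0.006, 1.657]
wrist_force: [0.1, -10.7, 1.2]
width: 0.0005
finger_force: 5.1
```

>>> {"name": "servo_tool", "arguments": {"plan": [[-0.15,0,0,0,0,0,0],[-0.3,0,0,0,0,0,0],[-0.3,0,-0.4,0,0,0,0],[-0.3,0,-0.8,0,0,0,0],[-0.3,0,-1,0,0,0,0],[-0.3,0,-1,0,0,0,0],[-0.3,0,-1,0,0,0,0]]}}

```text
time: 8.25
tool_pos: [0.5109, 0.0374, 0.1505]
ee_rot: [3.139, -0.002, 1.658]
wrist_force: [0.5, 0.2, -0.6]
width: 0.0007
finger_force: 0.0
```

```bash
python3 - <<'E'
from h import *
o=robot.get_obs(); print(o['tool_pos'],o['ee_rot'],o['time'])
np.savez('w1.npz',p=o['tool_pos'],e=o['ee_rot'])
a=save('wrist','w1.png')
b=save('scene','s1.png')
a=cv2.resize(a[0:280,180:400],(440,560),interpolation=cv2.INTER_CUBIC)
b=cv2.resize(b[180:320,160:250],(360,560),interpolation=cv2.INTER_CUBIC)
cv2.imwrite('pics/v1.png',np.hstack([a,b])[:,:,::-1])
E
```

```text
[0.5109372  0.03740774 0.15049857] [ 3.13901999e+00 -1.76049600e-03  1.65777985e+00] 8.25
```

View pics/v1.png

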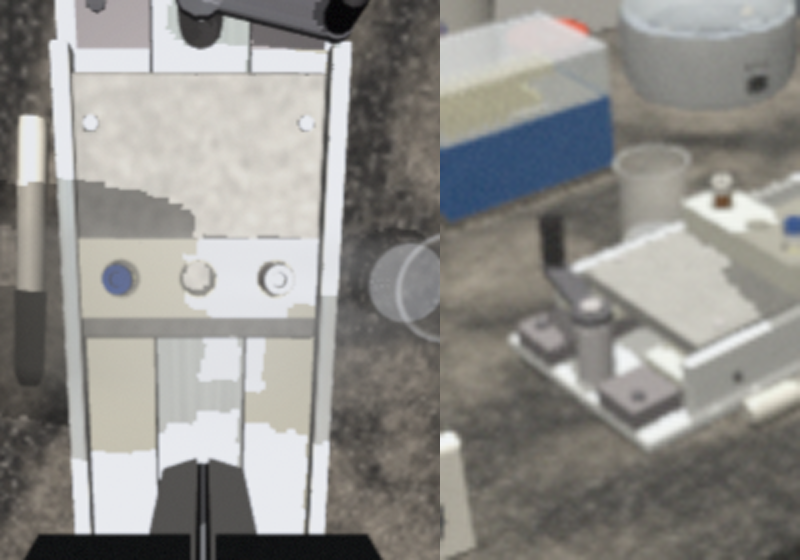

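```bash
python3 - <<'E'
from h import *
np.set_printoptions(precision=4,suppress=True)
d=np.load('w1.npz'); M=R.from_euler('z',.088).as_matrix()
f=lambda uv,z:(wr(d['p'],d['e'],[(180+a/2,b/2) for a,b in uv],z)-[.5035,.1226,0])@M
for z in(.041,.047): print(z,f([(75,73),(324,73),(85,336),(312,336)],z))
print('caps',f([(119,279),(277,279)],.075),'post',f([(345,12)],.078),'pivot',f([(203,5)],.05))
T=lambda a:S0+(np.array(a,float)+.5)/4-.5
S0=np.array([160,180])
g=lambda uv,z:(px2w('scene',T(uv),z)-[.5035,.1226,0])@M
print('scene front',g([(577-440,265),(718-440,345)],.041),'post',g([(552-440,215)],.078),'pivot',g([(593-440,303)],.052))
b=save('top','t1.png')
E
```

```text
0.041 [[-0.0516  0.0578  0.041 ]
 [ 0.0502  0.0578  0.041 ]
 [-0.0527 -0.0498  0.041 ]
 [ 0.05   -0.05    0.041 ]]
0.047 [[-0.0505  0.0562  0.047 ]
 [ 0.0491  0.0562  0.047 ]
 [-0.0516 -0.049   0.047 ]
 [ 0.0488 -0.0492  0.047 ]]
caps [[-0.032  -0.0235  0.075 ]
 [ 0.0291 -0.0236  0.075 ]] post [[0.0496 0.0669 0.078 ]] pivot [[0.0007 0.0791 0.05  ]]
scene front [[ 0.0552  0.0594  0.041 ]
 [-0.0612  0.0517  0.041 ]] post [[0.0543 0.0729 0.078 ]] pivot [[0.0006 0.0851 0.052 ]]
```

>>> {"name": "servo_tool", "arguments": {"plan": [[0.2,0.1,0,0,0,0.07,0],[0.4,0.2,0,0,0,0.14,0],[0.6,0.3,0,0,0,0.21,0],[0.8,0.5,0,0,0,0.28,0],[0.9,0.7,0,0,0,0.35,0],[1,0.85,0,0,0,0.42,0],[1,0.85,0,0,0,0.49,0],[1,0.85,0,0,0,0.56,0],[1,0.85,0,0,0,0.585,0],[1,0.85,0,0,0,0.585,0]]}}

```text
time: 9.23
tool_pos: [0.5852, 0.1436, 0.1466]
ee_rot: [-3.138, 0.004, 0.738]
wrist_force: [0.2, -0.6, 0.4]
width: 0.0005
finger_force: 0.0
```

```bash
cat >> h.py <<'E'
def go(dx,dy,z):
    """tool-frame units from the present pose to a dock point"""
    o=robot.get_obs(); M=R.from_euler('z',.088).as_matrix()
    w=M@[dx,dy,0]+[.504,.123,z]
    return np.round(R.from_euler('xyz',o['ee_rot']).inv().apply(w-o['tool_pos'])/.1,3)
E
python3 - <<'E'
from h import *
np.set_printoptions(precision=4,suppress=True)
o=robot.get_obs(); print(o['tool_pos'],o['ee_rot'],go(.0847,.0953,.15),go(.0847,.0953,.077))
n=np.array([.795,.606])
for g in np.arange(.25,1.66,.1): 
    p=np.array([0,.085])+.055*np.array([np.cos(g),-np.sin(g)])+.0145*n; print(round(g,2),go(*p,.077)-go(.0847,.0953,.077))
save('top','t2.png'); print(robot.find_in('beaker_50','top')[:1])
E
```

```text
[0.5852 0.1436 0.1466] [-3.1383  0.0037  0.7381] [ 0.511 -0.64  -0.034] [ 0.514 -0.638  0.696]
0.25 [-0.25   0.     0.001]
0.35 [-0.295  0.032  0.001]
0.45 [-0.342  0.06   0.002]
0.55 [-0.393  0.082  0.002]
0.65 [-0.445  0.099  0.002]
0.75 [-0.498  0.111  0.002]
0.85 [-0.553  0.118  0.002]
0.95 [-0.608  0.119  0.002]
1.05 [-0.663  0.115  0.003]
1.15 [-0.717  0.105  0.003]
1.25 [-0.77   0.09   0.003]
1.35 [-0.821  0.069  0.003]
1.45 [-0.869  0.044  0.004]
1.55 [-0.915  0.014  0.004]
1.65 [-0.958 -0.021  0.004]
[{'extent': [234.3, 185.4, 11.3, 17.1], 'conf': 0.71}]
```

>>> {"name": "servo_tool", "arguments": {"plan": [[0.17,-0.22,0,0,0,0,0],[0.35,-0.44,0,0,0,0,0],[0.51,-0.64,0,0,0,0,0],[0.51,-0.64,0,0,0,0,0],[0.51,-0.64,0.3,0,0,0,0],[0.51,-0.64,0.6,0,0,0,0],[0.51,-0.64,0.69,0,0,0,0],[0.51,-0.64,0.69,0,0,0,0]]}}

```text
time: 10.0
tool_pos: [0.5782, 0.2237, 0.0759]
ee_rot: [-3.138, 0.008, 0.738]
wrist_force: [-0.9, 0.9, -1.1]
width: 0.0006
finger_force: 0.0
```

```bash
python3 - <<'E'
from h import *
o=robot.get_obs(); print(o['tool_pos'],o['ee_rot'])
np.savez('w2.npz',p=o['tool_pos'],e=o['ee_rot']); save('wrist','w2.png')
M=R.from_euler('z',.088).as_matrix()
print((o['tool_pos']-[.504,.123,0])@M)
E
```

```text
[0.57823481 0.22374365 0.07593502] [-3.13758009  0.00814971  0.73845591]
[0.08280156 0.09382959 0.07593502]
```

View pics/w2.png

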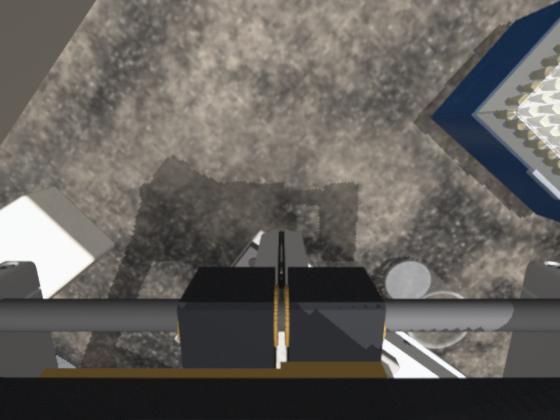

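The fingertips are down at (281,235), clear of everything. The post is hidden behind the fingers, so I'll push along its arc.

>>> {"name": "servo_tool", "arguments": {"plan": [[-0.08,0,0,0,0,0,0],[-0.14,0,0,0,0,0,0],[-0.18,0,0,0,0,0,0],[-0.22,0,0,0,0,0,0],[-0.25,0.015,0,0,0,0,0],[-0.28,0.03,0,0,0,0,0],[-0.3,0.045,0,0,0,0,0],[-0.33,0.06,0,0,0,0,0],[-0.35,0.07,0,0,0,0,0],[-0.38,0.08,0,0,0,0,0],[-0.4,0.09,0,0,0,0,0],[-0.43,0.1,0,0,0,0,0]]}}

```text
time: 11.05
tool_pos: [0.5557, 0.1884, 0.0801]
ee_rot: [-3.141, 0.001, 0.738]
wrist_force: [2.1, -0.2, 0.7]
width: 0.0009
finger_force: 0.8
```

```bash
python3 - <<'E'
from h import *
np.set_printoptions(precision=4,suppress=True)
o=robot.get_obs(); print(o['tool_pos'],o['ee_rot'],o['wrist_force'],o['finger_force'])
a=save('scene','s2.png')[170:320,150:350]; cv2.imwrite('pics/s2c.png',cv2.resize(a,(800,600),interpolation=cv2.INTER_CUBIC)[:,:,::-1])
n=np.array([.795,.606])
for g in np.arange(.65,1.7,.1): 
    p=np.array([0,.085])+.055*np.array([np.cos(g),-np.sin(g)])+.0145*n; print(round(g,2),go(*p,.076))
E
```

```text
[0.5557 0.1884 0.0801] [-3.1411  0.0006  0.7384] [ 2.0645 -0.1501  0.7492] 0.7771286554634571
0.65 [-0.01  -0.012  0.041]
0.75 [-0.064 -0.     0.041]
0.85 [-0.118  0.006  0.041]
0.95 [-0.173  0.007  0.041]
1.05 [-0.228  0.003  0.041]
1.15 [-0.282 -0.007  0.041]
1.25 [-0.335 -0.022  0.041]
1.35 [-0.386 -0.042  0.041]
1.45 [-0.435 -0.068  0.041]
1.55 [-0.481 -0.098  0.042]
1.65 [-0.524 -0.132  0.042]
```

View pics/s2c.png

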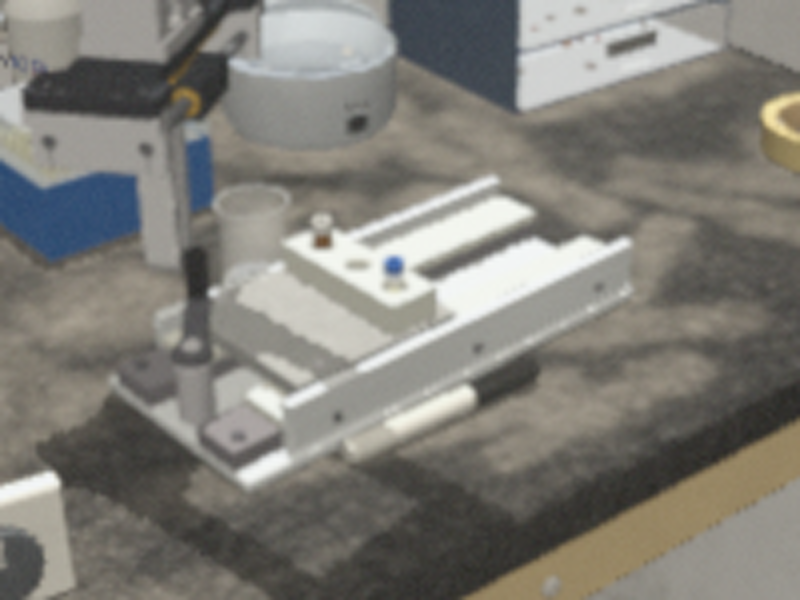

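The post (195,270) has turned in towards the tray, to about 0.6 rad. The tray lies level at about wall-top height. I'll go on along the arc.

>>> {"name": "servo_tool", "arguments": {"plan": [[-0.03,0,0.01,0,0,0,0],[-0.06,0,0.02,0,0,0,0],[-0.09,0.003,0.02,0,0,0,0],[-0.12,0.006,0.02,0,0,0,0],[-0.15,0.006,0.02,0,0,0,0],[-0.18,0.006,0.02,0,0,0,0],[-0.21,0.004,0.02,0,0,0,0],[-0.24,0,0.02,0,0,0,0],[-0.27,-0.005,0.02,0,0,0,0],[-0.3,-0.012,0.02,0,0,0,0],[-0.33,-0.02,0.02,0,0,0,0]]}}

```text
time: 12.02
tool_pos: [0.53, 0.1678, 0.0785]
ee_rot: [-3.142, -0.0, 0.738]
wrist_force: [2.2, 0.3, 0.2]
width: 0.0001
finger_force: 0.5
```

>>> {"name": "servo_tool", "arguments": {"plan": [[-0.025,-0.01,0,0,0,0,0],[-0.05,-0.02,0,0,0,0,0],[-0.075,-0.032,0,0,0,0,0],[-0.1,-0.046,0,0,0,0,0],[-0.12,-0.058,0,0,0,0,0]]}}

```text
time: 12.43
tool_pos: [0.5172, 0.1641, 0.0785]
ee_rot: [-3.141, -0.0, 0.738]
wrist_force: [1.2, 0.3, 0.4]
width: 0.0006
finger_force: 0.4
```

>>> {"name": "servo_tool", "arguments": {"plan": [[-0.015,-0.01,0,0,0,0,0],[-0.03,-0.02,0,0,0,0,0]]}}

```text
time: 12.6
tool_pos: [0.5138, 0.1636, 0.0785]
ee_rot: [-3.142, -0.0, 0.738]
wrist_force: [0.7, -0.1, -0.8]
width: 0.0003
finger_force: 0.4
```

```bash
python3 - <<'E'
from h import *
np.set_printoptions(precision=4,suppress=True)
o=robot.get_obs(); print(o['tool_pos'],o['ee_rot'],o['wrist_force'],o['finger_force'])
a=save('scene','s3.png')[180:300,150:310]; cv2.imwrite('pics/s3c.png',cv2.resize(a,(800,600),interpolation=cv2.INTER_CUBIC)[:,:,::-1])
n=np.array([.795,.606])
for g in (1.45,1.55,1.6,1.65): 
    p=np.array([0,.085])+.055*np.array([np.cos(g),-np.sin(g)])+.0145*n; print(round(g,2),go(*p,.076))
E
```

```text
[0.5138 0.1636 0.0785] [-3.1416 -0.0001  0.7383] [ 0.6555 -0.1246 -0.846 ] 0.4170187097042799
1.45 [0.039 0.035 0.025]
1.55 [-0.007  0.004  0.025]
1.6 [-0.029 -0.012  0.025]
1.65 [-0.05  -0.03   0.025]
```

View pics/s3c.png

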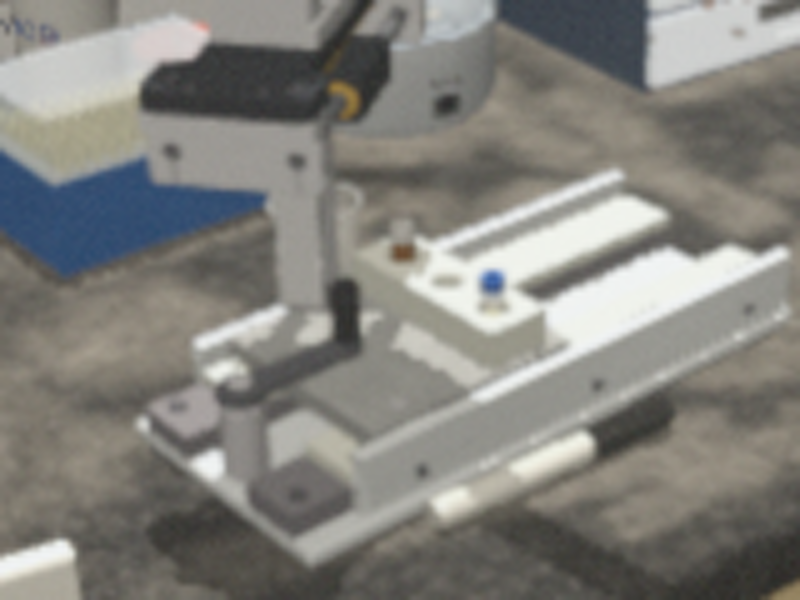

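The latch arm now lies over the tray, with the post at crop (345,290). I'll nudge it on gently to its stop.

>>> {"name": "servo_tool", "arguments": {"plan": [[-0.015,-0.01,0,0,0,0,0],[-0.03,-0.02,0,0,0,0,0]]}}

```text
time: 12.82
tool_pos: [0.5103, 0.1631, 0.0785]
ee_rot: [-3.142, -0.0, 0.738]
wrist_force: [1.5, -0.9, 0.4]
width: 0.0003
finger_force: 0.5
```

```bash
python3 - <<'E'
from h import *
M=R.from_euler('z',.088).as_matrix()
p=(px2w('scene',[(150+345/5-.4,180+285/5-.4)],.078)[0]-[.504,.123,0])@M; print('before nudge',p,np.arctan2(.085-p[1],p[0]))
E
```

```text
before nudge [-0.00285753  0.03195684  0.078     ] 1.6246160967894918
```

>>> {"name": "servo_tool", "arguments": {"plan": [[-0.015,-0.01,0,0,0,0,0],[-0.02,-0.014,0,0,0,0,0]]}}

```text
time: 12.98
tool_pos: [0.5092, 0.1631, 0.0787]
ee_rot: [3.14, -0.003, 0.738]
wrist_force: [5.4, 0.8, -3.5]
width: 0.0006
finger_force: 2.6
```

The force rises to 5 N, so the latch is at its stop. Next I back off, lift and check.

>>> {"name": "servo_tool", "arguments": {"plan": [[0.15,0,0,0,0,0,0],[0.3,0,0,0,0,0,0],[0.3,0,-0.3,0,0,0,0],[0.3,0,-0.7,0,0,0,0],[0.5,0,-1,0,0,0,0],[0.8,0,-1,0,0,0,0],[1,0,-1,0,0,0,0],[1,0,-1,0,0,0,0],[1,0,-1,0,0,0,0]]}}

```text
time: 13.73
tool_pos: [0.5812, 0.23, 0.1773]
ee_rot: [-3.14, 0.003, 0.739]
wrist_force: [-0.7, 0.7, -0.4]
width: 0.0007
finger_force: 0.0
```

```bash
python3 - <<'E'
from h import *
o=robot.get_obs(); print(o['tool_pos'],o['wrist_force'])
a=save('scene','s4.png')[180:300,150:310]; cv2.imwrite('pics/s4c.png',cv2.resize(a,(800,600),interpolation=cv2.INTER_CUBIC)[:,:,::-1])
E
```

```text
[0.58116217 0.23003534 0.17727623] [-0.74104038  0.67644816 -0.3651961 ]
```

View pics/s4c.png

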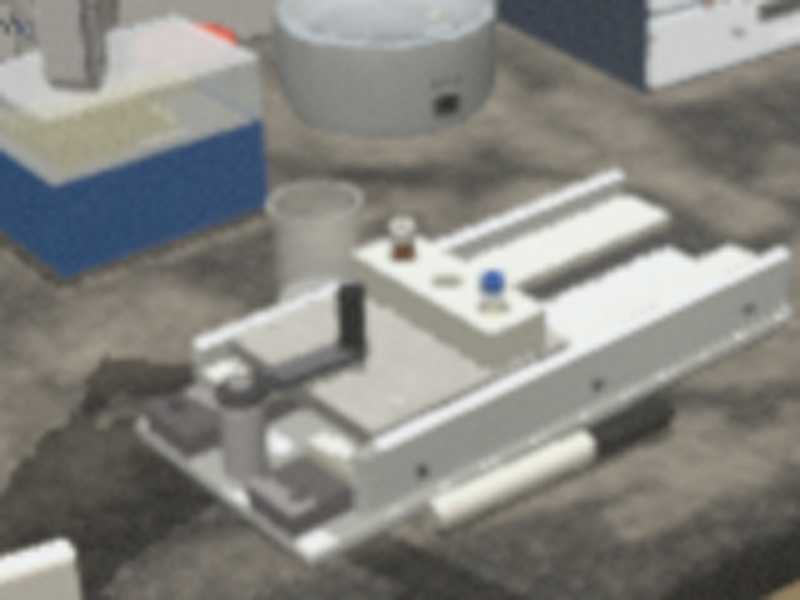

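The latch arm runs from the pivot (240,385) to the post (352,290), over the level tray. The vials, beaker and marker are where they were, and the robot is clear.

```bash
python3 -c "
from bench import robot
print(robot.close_job())"
```

```text
the job is handed in; nothing more can be done
None
```

The tray is seated in its notches (firm stop at about 10.5 N), the latch is turned over it to its stop, the vials, beaker and marker look undisturbed in the last picture, and the job was handed in at about 14 s.

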